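# Reset the wheel height of a skate sharpener

### The job

The grinding head of the skate sharpener has been run off its height setting. Swing the lock ring's lever anticlockwise (seen from above) to slacken the ring under the handwheel, turn the handwheel until its crank handle stands in line with the steel setting pointer, then swing the lever back until the lock ring is fully tight, with the handle still in line. Do not disturb the hammer, the stone, the bottle and the skate on the bench.

Things in the scene. Friction and masses are not known exactly. Their poses are not given: they have to be found in the camera images.
- machine: Bench skate sharpener, fixed, grey, base 330 x 450 mm. Origin on the vertical axis of handwheel and lock ring, at bench level; z up, x away from its slideway side, y from the handwheel towards the motor (124 mm across, top 221 mm high, 190 mm off along +y). On the axis: column 84 mm square, drum 100 mm across up to 140 mm high, lock ring, handwheel.
- lock_ring (a joint): Angle of the steel lock ring (84 mm across, 142-160 mm high, under the handwheel) and its lever, rad. 0 = fully tight, on a dead stop; grows anticlockwise (from above) as it slackens, to 1.25. Tight it grips the handwheel fast, less as it slackens; from 0.5 on that is free. Stays where it is left. Pushed near the lever's end it takes 3 N when slack, 5 N near tight. It does not drag the handwheel.
- lever_tip (a point): Centre of the end of the lock ring's straight radial lever: 120 mm from the axis, 192 mm high. The lever rises outwards (centreline 151 mm high at 30 mm from the axis, 176 mm at 85 mm): steel bar 11 mm thick, then from 84 mm out a black grip 18 mm thick, ending 129 mm out. Tight, it points 100 degrees clockwise of the machine's x. Beside it all is free from 60 mm high upwards, beyond 65 mm out.
- handwheel (a joint): Angle of the handwheel (aluminium disc 116 mm across, 172-184 mm high), rad. At 0 its crank handle lies along the machine's +x from the axis; grows anticlockwise from above; end stops at -1.0 and 3.2, so the handle must go anticlockwise to the pointer. Ring slack: about 3 N at the handle, stays where it is left. Ring tight: it holds against 25 N at the handle.
- crank_handle (a point): Middle of the upright black crank handle on the handwheel: 18 mm across, 187 to 228 mm high (this point 206 mm), 45 mm from the axis. The wheel's face (184 mm high) is bare but for a nut in the middle, 28 mm across and 9 mm high.
- set_mark (a point): The point over which the crank handle must stand: 45 mm from the axis, straight inward of the tip of the steel setting pointer, 184 mm high. The pointer is a fixed dark strip 20 mm wide, clipped to the drum; it rises 82 mm from the axis and bends inward to a point 7 mm outside the handwheel's rim, its top 181 mm high.
- hammer: Hammer 280 mm long lying on the bench; leave alone.
- hone: Two-layer sharpening stone 150 x 50 x 25 mm lying on the bench; leave alone. Origin under its centre.
- oil_bottle: White bottle 54 mm across, 130 mm tall, standing on the bench; leave alone. Origin under its centre.
- skate: Ice skate lying on its side on the bench, 280 x 260 mm, 86 mm high; leave alone. Origin about its middle, on the bench.

How it is judged:
By the outcome, as a careful person would: the job done as asked, in the order asked, and still so for the second after the job is handed in, with the robot touching nothing.
It also fails if it takes over 54 s, if anything falls off the work surface, if the arm or the gripper's body presses on something with over 40 N, if the wrist force passes 120 N, or if a joint passes its speed limit or range.

### The arm

A 6-joint arm with a two-finger parallel gripper is mounted at the origin on the work surface. World frame = base frame: x ahead of the robot, y to its left, z up, the work surface at z = 0. Lengths are in m, angles in degrees, forces in N, time in s.
With the tool pointing down it reaches from about 0.4 to 0.825 m from the base axis. Payload 7 kg.
Tool frame: the origin (TCP) lies midway between the tips of the shut fingers; the grasp point (between the pads) lies 19 mm behind it; z points along the fingers, y is the direction in which the jaws open and shut (so a half turn about z gives the same grasp; the last joint's range is limited). The gripper opens to 88 mm and grips with 3 to 60 N. Pads are 19 mm wide; open, the fingers measure 130 mm over their backs; the gripper's body (78 mm by 193 mm) begins 47 mm behind the grasp point.
Start: joints at [85.376, 20.546, 0.682, 0, -70.136, -16.507], TCP at [0.243, 0.63, 0.227] pointing down, gripper open.
Joint ranges: [-176.03, 176.03], [-82.01, 121.73], [-58.28, 71.71], [-173.87, 95.51], [-174.79, -0.11], [-173.66, 173.66]. Speed limits (degrees/s): [136.94, 136.94, 172.46, 180, 180, 180].

### API

Orientations are given as [roll, pitch, yaw] about the fixed x, y, z axes, in that order (R = Rz(yaw) Ry(pitch) Rx(roll)).
In Python, from plant import get_state, capture, close_job gives the robot as it stands.
- The arm moves only by the tool apply_moves, never from a script. Its argument "commands" is a list of rows, each an object with "grip": the opening, from 0 (shut) to 1 (fully open); "dp": the shift along the tool's x, y, z in mm, a list of three; "yaw": the turn about the tool's z in rad. A call has 1 to 12 rows; each row is the pose to reach, as a shift and turn from the pose commanded when the call began, along the tool's axes at that moment; what a row does not reach only later rows make up. A row lasts 1/8 s, in which the tool goes at most 62.5 mm and 10.7 degrees, less where a joint would pass 70% of its speed; a pose out of reach is approached as far as the arm can. A call with a gripper value outside its range is refused whole. The fingers move at their own pace and stop on an object; "newtons" is the grip in N (left out, the last holds). Time passes only in rows, so rows that repeat a pose let the fingers close. It gives the time, the measured TCP pose, the force and the opening at its end, in the units of the state.
- get_state(): the state, without advancing time (a new reading comes with each control period).
- capture(name): name is "scene" or "top" or "wrist"; returns a dict with "color" (384x512x3 uint8, red, green, blue), "camera_matrix" (3x3 intrinsics, pixels), "xyz" and "rotation" of the camera in the world; the wrist camera has in their place "T_tool_cam" (4x4, takes a point from camera to tool coordinates, whose origin is the TCP and whose axes are the flange's). Camera axes: x right, y up, looking along -z (the intrinsics and any distortion apply to the point x, -y, -z); pixel columns grow to the right and rows downward; lengths in m; the calibration is good to about 2 mm. A picture is of the moment at which its call begins: read the wrist's pose just before it. There is no depth.
- close_job(): hands the job in, once; it reports no verdict.
The state is a dict: "time_s": time; "joints": joint angles; "qd": joint speeds; "joint_torque": joint torques, N m; "tcp_pos": TCP position; "eef_rot": TCP orientation; "contact_force": force on the tool from outside, world axes, zero at the start; "moment": the same for the moment, N m; "gripper_width": finger opening in m.
Only numpy, scipy, OpenCV 4.12 (cv2) and the standard library are available. Lean on these libraries where they do the work, as an engineer would, in place of code of your own. Each camera call takes 0.05 s, during which the arm holds its last target.

## Working session

There is one attempt and no reset: what is moved stays moved. The work goes in short steps, Python scripts to look and compute and a tool call to move; the robot and the scene stay as the last step left them, time stands still between calls to the robot, and variables do not carry over. Pictures are saved under pics/ and viewed, and the job is handed in when it is done.

Besides the shell and the picture viewer there is one more tool, called after "Call:" as a command line: name --argument value ..., lists and objects as JSON in quotes. apply_moves: Moves the arm, as the interface text tells. Its arguments: {"type":"object","properties":{"commands":{"type":"array","items":{"type":"object","properties":{"grip":{"type":"number"},"dp":{"type":"array","items":{"type":"number"}},"yaw":{"type":"number"}}}},"newtons":{"type":"number"}},"required":["commands"]}

```bash
mkdir -p pics; ls
python3 - <<'E'
from plant import get_state,capture
import cv2,numpy as np,pickle
s=get_state();print(s)
d={}
for n in("scene","top","wrist"):
    c=capture(n);d[n]=c
    cv2.imwrite(f"pics/{n}0.png",c["color"][...,::-1])
    print(n,{k:np.round(v,4).tolist() for k,v in c.items() if k!="color" and not isinstance(v,str)})
pickle.dump((s,d),open("c0.pkl","wb"))
E
```

```text
pics
{'time_s': 0.0, 'joints': array([ 8.53768961e+01,  2.05908039e+01,  6.31450537e-01, -1.92491260e-02,
       -7.01329934e+01, -1.65079158e+01]), 'qd': array([ 0.02316283,  0.08252643, -0.12431927,  0.06957459, -0.0347756 ,
        0.05181053]), 'joint_torque': array([-1.05288764e-03, -5.82715452e+01,  2.93061000e+01,  6.99717566e+00,
        6.90771107e-03, -1.56751439e-04]), 'tcp_pos': array([0.24318149, 0.62914644, 0.22561488]), 'eef_rot': array([ 1.79906318e+02, -8.89326314e-03, -2.11375686e+01]), 'contact_force': array([-0.00532197, -0.38837543,  0.3273447 ]), 'moment': array([ 0.02516819, -0.03537395,  0.02462301]), 'gripper_width': 0.08767705485808822}
scene {'camera_matrix': [[351.9784, 0.0, 261.9902], [0.0, 351.9784, 187.6491], [0.0, 0.0, 1.0]], 'xyz': [1.2638, -0.2433, 1.1568], 'rotation': [36.4529, 0.9187, 69.6951]}
top {'camera_matrix': [[417.9913, 0.0, 259.9952], [0.0, 417.9913, 196.6109], [0.0, 0.0, 1.0]], 'xyz': [0.2798, 0.0118, 1.5375], 'rotation': [11.0411, 0.9742, -91.6843]}
wrist {'camera_matrix': [[331.3165, 0.0, 258.1378], [0.0, 331.3165, 190.9074], [0.0, 0.0, 1.0]], 'T_tool_cam': [[0.0008, 0.9525, 0.3046, 0.0825], [1.0, -0.0006, -0.0006, -0.0012], [-0.0004, 0.3046, -0.9525, -0.1581], [0.0, 0.0, 0.0, 1.0]]}
```

View pics/scene0.png

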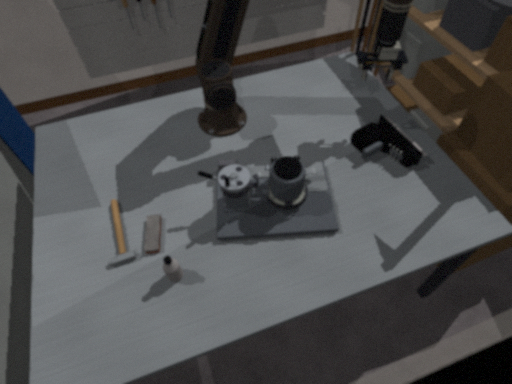

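View pics/top0.png

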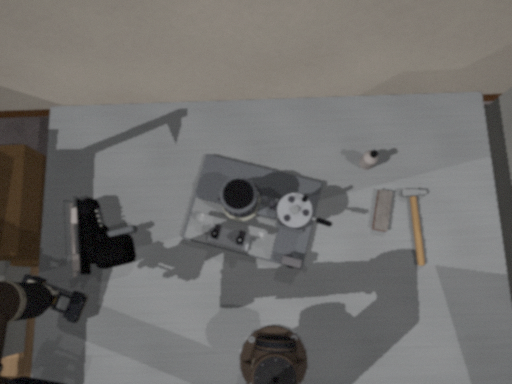

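View pics/wrist0.png

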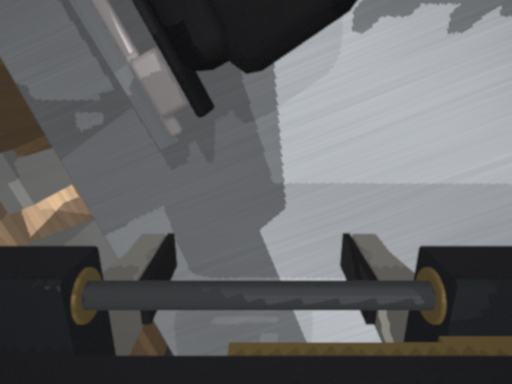

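The top picture shows the handwheel at about (295,210), the motor at (240,195) and the lever near (322,221). The skate lies left of the machine, and the stone, hammer and bottle lie right of it. I'll zoom in.

Run:
```python
import cv2,pickle
s,d=pickle.load(open("c0.pkl","rb"))
t=d["top"]["color"][...,::-1][140:280,175:345]
sc=d["scene"]["color"][...,::-1][140:245,190:345]
f=lambda i,k:cv2.convertScaleAbs(cv2.resize(i,None,fx=k,fy=k,interpolation=cv2.INTER_CUBIC),alpha=1.6,beta=10)
cv2.imwrite("pics/t1.png",f(t,4));cv2.imwrite("pics/s1.png",f(sc,5))
```

```text
(no output)
```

View pics/t1.png

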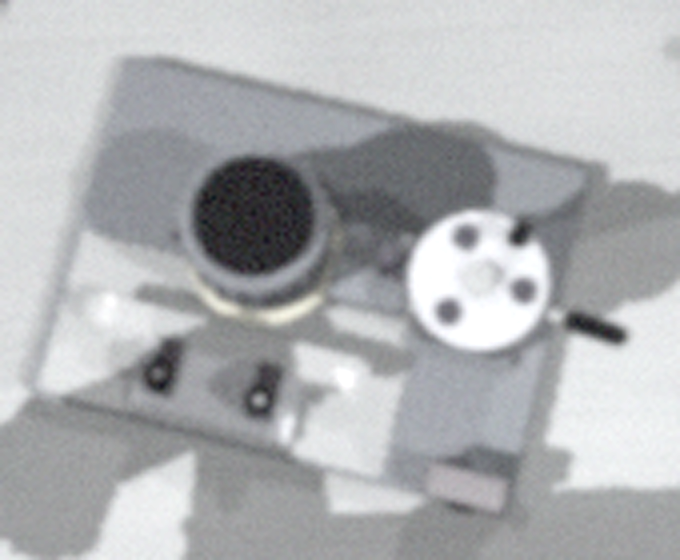

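View pics/s1.png

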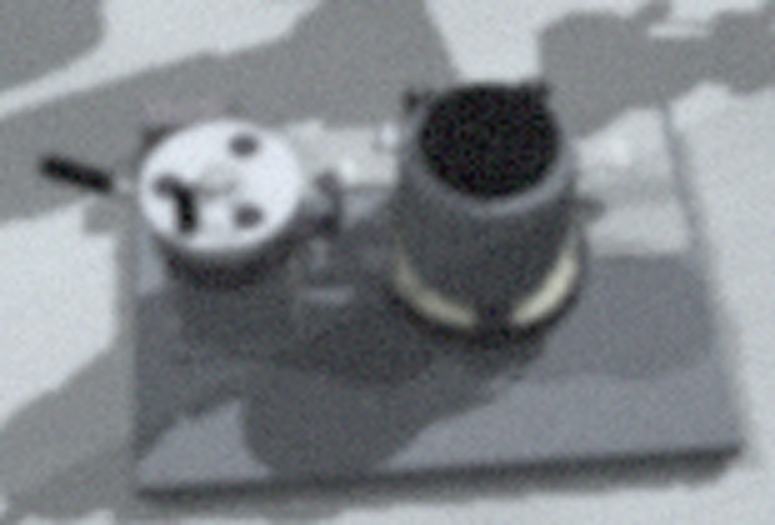

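```bash
cat > h.py <<'E'
import numpy as np,cv2,pickle
from scipy.spatial.transform import Rotation as R
def cam_pose(c,s=None):
    if "T_tool_cam" in c:
        T=np.eye(4);T[:3,:3]=R.from_euler("xyz",s["eef_rot"],degrees=True).as_matrix();T[:3,3]=s["tcp_pos"]
        M=T@c["T_tool_cam"];return M[:3,:3],M[:3,3]
    return R.from_euler("xyz",c["rotation"],degrees=True).as_matrix(),np.array(c["xyz"])
def ray(c,uv,s=None):
    Rm,p=cam_pose(c,s);K=c["camera_matrix"]
    d=np.linalg.inv(K)@[uv[0],uv[1],1];return p,Rm@(d*[1,-1,-1])
def at_z(c,uv,z,s=None):
    p,d=ray(c,uv,s);return p+d*(z-p[2])/d[2]
def proj(c,P,s=None):
    Rm,p=cam_pose(c,s);q=(np.atleast_2d(P)-p)@Rm*[1,-1,-1];q=q@c["camera_matrix"].T;return q[:,:2]/q[:,2:]
E
python3 - <<'E'
from h import *
s,d=pickle.load(open("c0.pkl","rb"))
t,sc=d["top"],d["scene"]
T=lambda u,v:(u/4+175-.375,v/4+140-.375)
S=lambda u,v:(u/5+190-.4,v/5+140-.4)
for n,c,p,z in[("wheel",t,T(480,280),.184),("wheel",sc,S(220,186),.184),("motor",t,T(254,215),.221),("motor",sc,S(490,140),.221),
 ("handle top",t,T(524,228),.228),("handle top s",sc,S(168,186),.228),("lever end",t,T(622,335),.192),("lever end s",sc,S(45,165),.192),("corner",t,T(120,62),.03),("corner",t,T(600,168),.03)]:
    print(n,at_z(c,p,z).round(4))
E
```

```text
wheel [ 0.4974 -0.0851  0.184 ]
wheel [ 0.504  -0.0854  0.184 ]
motor [0.5502 0.0967 0.221 ]
motor [0.5612 0.0948 0.221 ]
handle top [ 0.5311 -0.1188  0.228 ]
handle top s [ 0.5258 -0.1253  0.228 ]
lever end [ 0.4475 -0.1969  0.192 ]
lever end s [ 0.4477 -0.1967  0.192 ]
corner [0.7401 0.232  0.03  ]
corner [ 0.6232 -0.2113  0.03  ]
```

Call:
apply_moves --commands '[{"dp":[0,0,-60],"yaw":0,"grip":1},{"dp":[445,578,-150],"yaw":0,"grip":0.6},{"dp":[445,578,-150],"yaw":0,"grip":0.6},{"dp":[445,578,-150],"yaw":0,"grip":0.6},{"dp":[445,578,-150],"yaw":0,"grip":0.6},{"dp":[445,578,-150],"yaw":0,"grip":0.6},{"dp":[445,578,-150],"yaw":0,"grip":0.6},{"dp":[445,578,-150],"yaw":0,"grip":0.6},{"dp":[445,578,-150],"yaw":0,"grip":0.6},{"dp":[445,578,-150],"yaw":0,"grip":0.6},{"dp":[445,578,-150],"yaw":0,"grip":0.6},{"dp":[445,578,-150],"yaw":0,"grip":0.6}]'

```text
time_s: 1.65
tcp_pos: [0.4366, -0.0268, 0.3713]
eef_rot: [-180.0, -0.0, -21.1]
contact_force: [2.1, 1.4, 0.1]
gripper_width: 0.0526
```

Call:
apply_moves --commands '[{"dp":[30,50,-5],"yaw":0,"grip":0.6},{"dp":[30,50,-5],"yaw":0,"grip":0.6},{"dp":[30,50,-5],"yaw":0,"grip":0.6}]'

```text
time_s: 2.02
tcp_pos: [0.4464, -0.0825, 0.3754]
eef_rot: [180.0, 0.0, -21.2]
contact_force: [-0.8, 0.4, 0.4]
gripper_width: 0.0528
```

```bash
cat > look.py <<'E'
import sys
from h import *
from plant import get_state,capture
n=sys.argv[1]
s=get_state();c=capture("wrist")
print(s["time_s"],s["tcp_pos"].round(4),s["eef_rot"].round(2),s["contact_force"].round(1))
pickle.dump((s,c),open(n+".pkl","wb"))
im=cv2.resize(c["color"][...,::-1],(768,576),interpolation=cv2.INTER_CUBIC)
cv2.imwrite(f"pics/{n}.png",cv2.convertScaleAbs(im,alpha=1.3,beta=10))
E
python3 look.py w1
```

```text
2.025 [ 0.4464 -0.0825  0.3754] [ 1.800e+02  4.000e-02 -2.122e+01] [-0.8  0.4  0.4]
```

View pics/w1.png

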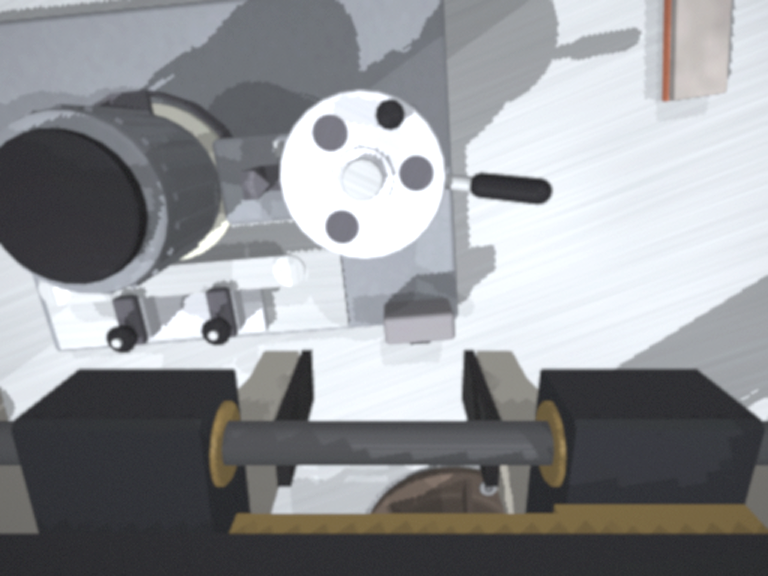

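The wheel centre is near (363,174), the handle top at (390,114), and the lever runs from (475,184) to (550,190). The pointer appears to be the dark triangle at about (260,180). I'll zoom in and compute.

Run:
```python
from h import *
s,c=pickle.load(open("w1.pkl","rb"))
im=c["color"][...,::-1][50:190,130:330]
cv2.imwrite("pics/w1z.png",cv2.convertScaleAbs(cv2.resize(im,None,fx=4,fy=4,interpolation=cv2.INTER_CUBIC),alpha=1.6,beta=15))
# wheel ellipse: bright region
g=cv2.cvtColor(c["color"],cv2.COLOR_RGB2GRAY)
print(g[116,200:300:6])
```

```text
[210 212 211 211 203 182 178 182 180 142 201 131  87  88  88 203 164]
```

View pics/w1z.png

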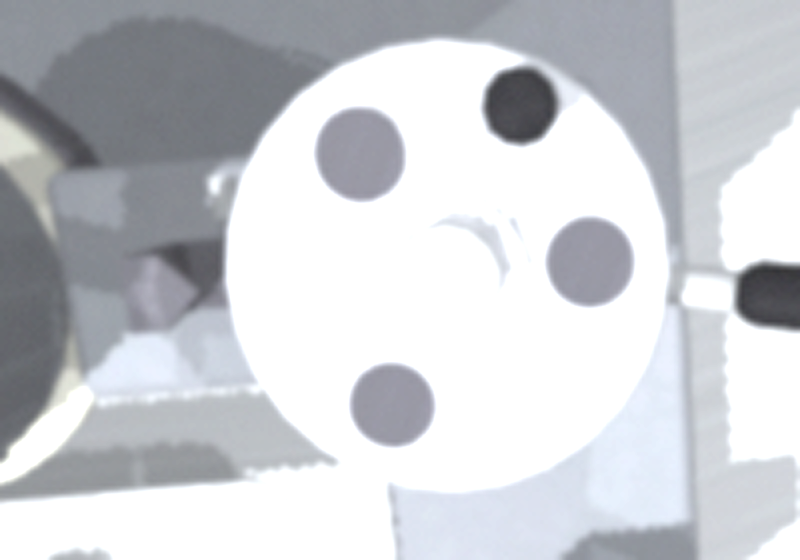

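```bash
cat > fit.py <<'E'
from h import *
from scipy.optimize import least_squares
s,c=pickle.load(open("w1.pkl","rb"))
Z=lambda u,v:np.array((u/4+130-.375,v/4+50-.375))
a=np.linspace(0,2*np.pi,720)
bb=np.r_[Z(226,38),Z(668,493)]
def f(p):
    q=proj(c,np.c_[p[0]+p[2]*np.cos(a),p[1]+p[2]*np.sin(a),0*a+.184],s);return np.r_[q.min(0),q.max(0)]-bb
r=least_squares(f,[.5,-.085,.058]);print(r.x,r.fun)
ax=r.x[:2]
def pol(n,uv,z):
    P=at_z(c,uv,z,s)[:2]-ax;print(n,(P+ax).round(4),"r",np.hypot(*P).round(4),"az",np.degrees(np.arctan2(P[1],P[0])).round(2))
W=lambda u,v:((u+.5)/1.5-.5,(v+.5)/1.5-.5)
pol("nut",Z(460,262),.193)
pol("handle top",Z(520,105),.228)
pol("ptr tip",Z(201,290),.181)
pol("ptr c1",Z(140,330),.181);pol("ptr c2",Z(127,257),.181)
pol("lever end",W(551,190),.192)
pol("lever grip start",W(473,184),.176)
pol("motor",W(67,212),.221)
pol("motor L,R mid",W(68,206),.221)
E
python3 fit.py
```

```text
[ 0.49859705 -0.08309161  0.05739271] [-0.26431188  0.2467748   0.26474987 -0.27333763]
nut [ 0.5015 -0.0882] r 0.0059 az -60.3
handle top [ 0.5301 -0.1152] r 0.045 az -45.55
ptr tip [ 0.5186 -0.0215] r 0.0648 az 72.03
ptr c1 [ 0.515 -0.002] r 0.0827 az 78.58
ptr c2 [ 0.5332 -0.0072] r 0.0834 az 65.51
lever end [ 0.4458 -0.2003] r 0.1286 az -114.24
lever grip start [ 0.4662 -0.1541] r 0.078 az -114.53
motor [0.5493 0.0951] r 0.1853 az 74.11
motor L,R mid [0.5523 0.0925] r 0.1836 az 72.98
```

Run:
```python
from plant import get_state
s=get_state();print(s["joints"].round(1),s["eef_rot"])
```

```text
[ 14.6  -4.8 -10.3  -0.  -84.5  54.3] [-1.79996876e+02  2.35521753e-02 -2.11251561e+01]
```

Call:
apply_moves --commands '[{"dp":[43,89,0],"yaw":0.18,"grip":0.5},{"dp":[43,89,0],"yaw":0.36,"grip":0.5},{"dp":[43,89,0],"yaw":0.54,"grip":0.5},{"dp":[43,89,0],"yaw":0.72,"grip":0.5},{"dp":[43,89,0],"yaw":0.9,"grip":0.5},{"dp":[43,89,0],"yaw":1.08,"grip":0.5},{"dp":[43,89,0],"yaw":1.26,"grip":0.5},{"dp":[43,89,30],"yaw":1.44,"grip":0.5},{"dp":[43,89,60],"yaw":1.62,"grip":0.5},{"dp":[43,89,90],"yaw":1.63,"grip":0.5},{"dp":[43,89,90],"yaw":1.63,"grip":0.5},{"dp":[43,89,90],"yaw":1.63,"grip":0.5}]'

```text
time_s: 3.58
tcp_pos: [0.4555, -0.18, 0.2871]
eef_rot: [-179.9, 0.0, -114.4]
contact_force: [-0.1, -0.4, 0.9]
gripper_width: 0.0439
```

```bash
python3 look.py w2
```

```text
3.575 [ 0.4555 -0.18    0.2871] [-179.91    0.   -114.38] [-0.1 -0.4  0.9]
```

View pics/w2.png

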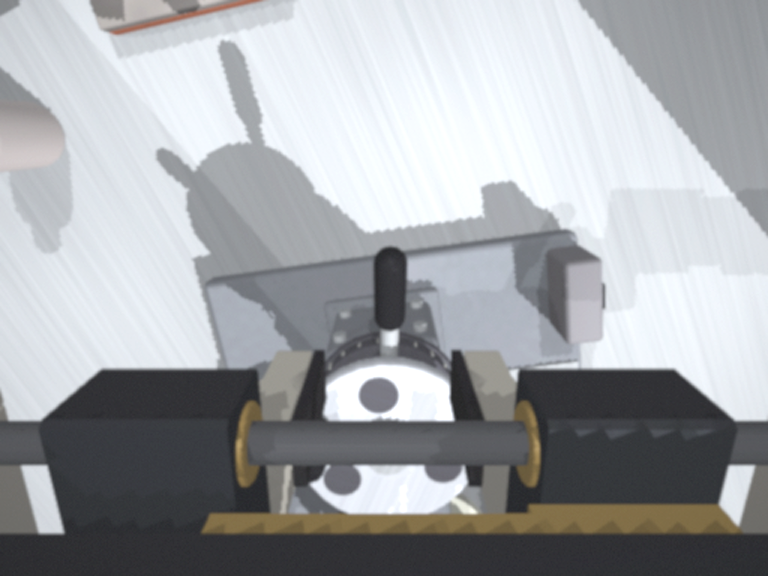

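The lever (black grip at columns 375–405) sits centred between the fingers, so I'll descend straddling it.

Call:
apply_moves --commands '[{"dp":[0,0,40],"yaw":0,"grip":0.5},{"dp":[0,0,75],"yaw":0,"grip":0.5},{"dp":[0,0,100],"yaw":0,"grip":0.5},{"dp":[0,0,115],"yaw":0,"grip":0.5},{"dp":[0,0,115],"yaw":0,"grip":0.38},{"dp":[0,0,115],"yaw":0,"grip":0.38}]'

```text
time_s: 4.38
tcp_pos: [0.4556, -0.1808, 0.172]
eef_rot: [-179.9, 0.0, -114.5]
contact_force: [-0.3, 0.2, 0.7]
gripper_width: 0.0342
```

Call:
apply_moves --commands '[{"dp":[-0.5,-10.6,0],"yaw":-0.1,"grip":0.38},{"dp":[-2.1,-21.1,0],"yaw":-0.2,"grip":0.38},{"dp":[-4.7,-31.3,0],"yaw":-0.3,"grip":0.38},{"dp":[-8.4,-41.3,0],"yaw":-0.4,"grip":0.38},{"dp":[-13,-50.8,0],"yaw":-0.5,"grip":0.38},{"dp":[-18.5,-59.9,0],"yaw":-0.6,"grip":0.38},{"dp":[-24.9,-68.3,0],"yaw":-0.7,"grip":0.38},{"dp":[-32.1,-76,0],"yaw":-0.8,"grip":0.38},{"dp":[-40.1,-83,0],"yaw":-0.9,"grip":0.38},{"dp":[-48.7,-89.2,0],"yaw":-1.0,"grip":0.38},{"dp":[-48.7,-89.2,0],"yaw":-1.0,"grip":0.38}]'

```text
time_s: 5.75
tcp_pos: [0.557, -0.1733, 0.1717]
eef_rot: [-179.9, -0.1, -57.2]
contact_force: [0.0, 0.4, 1.0]
gripper_width: 0.033
```

```bash
python3 look.py w3
```

```text
5.75 [ 0.557  -0.1733  0.1717] [-1.7992e+02 -6.0000e-02 -5.7230e+01] [0.  0.4 1. ]
```

View pics/w3.png

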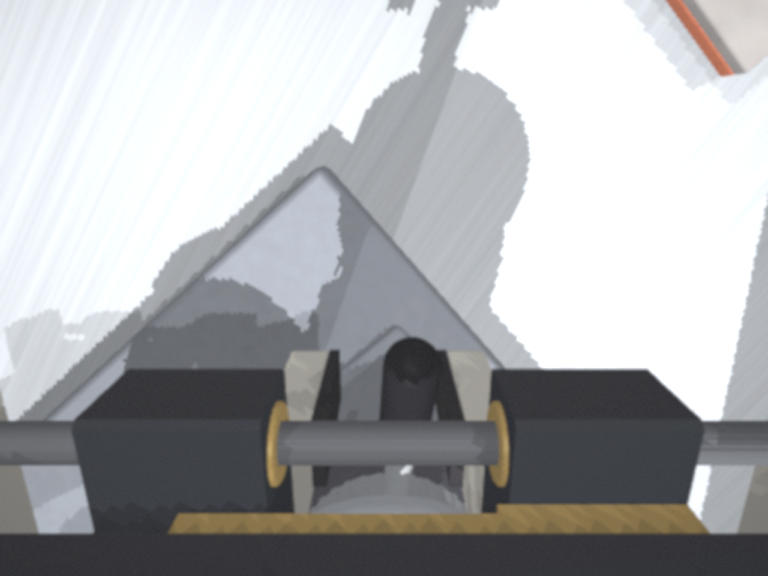

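The lever followed to roughly 0.92 rad and rests against the right finger (columns 385–440). I'll open, lift, and go over the handle.

Call:
apply_moves --commands '[{"dp":[0,3,0],"yaw":0,"grip":0.5},{"dp":[0,3,0],"yaw":0,"grip":0.5},{"dp":[0,3,-50],"yaw":0,"grip":0.5},{"dp":[0,3,-100],"yaw":0,"grip":0.5},{"dp":[0,3,-100],"yaw":0,"grip":0.5},{"dp":[-63,-9,-100],"yaw":0.145,"grip":0.5},{"dp":[-63,-9,-100],"yaw":0.145,"grip":0.5},{"dp":[-63,-9,-100],"yaw":0.145,"grip":0.5},{"dp":[-63,-9,-100],"yaw":0.145,"grip":0.5}]'

```text
time_s: 6.92
tcp_pos: [0.5297, -0.1162, 0.2704]
eef_rot: [180.0, 0.0, -65.5]
contact_force: [1.0, -0.4, -0.6]
gripper_width: 0.0437
```

```bash
python3 look.py w4
```

```text
6.925 [ 0.5297 -0.1162  0.2704] [179.97   0.   -65.53] [ 1.  -0.4 -0.6]
```

View pics/w4.png

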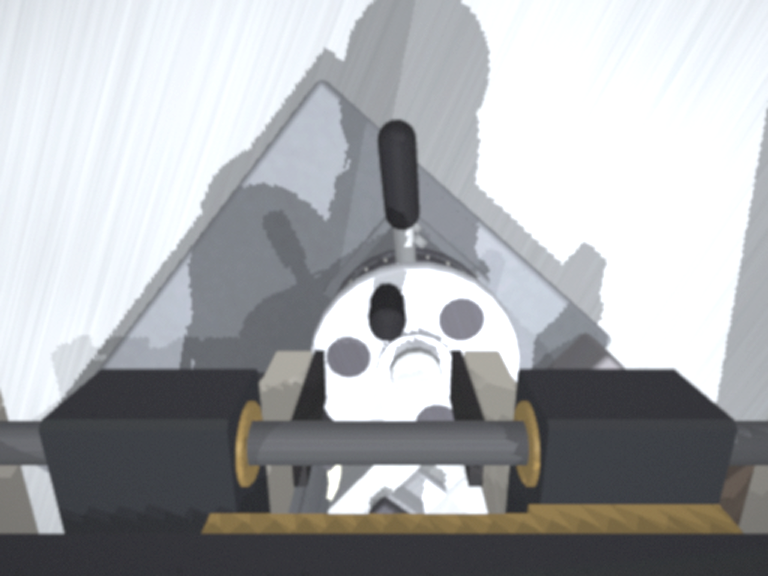

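Run:
```python
from h import *
s,c=pickle.load(open("w4.pkl","rb"))
W=lambda u,v:((u+.5)/1.5-.5,(v+.5)/1.5-.5)
ax=np.array([.4985,-.083])
for n,uv,z in[("htop",W(387,319),.228),("lever end",W(397,122),.195),("grip start",W(403,226),.176)]:
    P=at_z(c,uv,z,s)[:2];d=P-ax;print(n,P,np.hypot(*d),np.degrees(np.arctan2(d[1],d[0])))
```

```text
htop [ 0.5313753 -0.118743 ] 0.048562814782053536 -47.39311907040927
lever end [ 0.56104269 -0.1945089 ] 0.12785077752692253 -60.71297036130221
grip start [ 0.53671219 -0.1500999 ] 0.07721767037528297 -60.33926323884262
```

The handle (387,320) lies between the fingers. The lever reads -60.5° world, which is about 0.94 rad of slack. I'll descend and grip.

Call:
apply_moves --commands '[{"dp":[1,0,30],"yaw":0,"grip":0.5},{"dp":[1,0,55],"yaw":0,"grip":0.5},{"dp":[1,0,75],"yaw":0,"grip":0.5},{"dp":[1,0,75],"yaw":0,"grip":0.5},{"dp":[1,0,75],"yaw":0,"grip":0.1},{"dp":[1,0,75],"yaw":0,"grip":0.1},{"dp":[1,0,75],"yaw":0,"grip":0.1},{"dp":[1,0,75],"yaw":0,"grip":0.1}]' --newtons 15

```text
time_s: 7.98
tcp_pos: [0.5302, -0.1165, 0.1964]
eef_rot: [-179.9, -0.0, -65.5]
contact_force: [-0.9, 0.5, 2.4]
gripper_width: 0.0177
```

Run:
```python
import numpy as np
ax=np.array([.4985,-.083]);p0=np.array([.5302,-.1165]);th=np.radians(-65.5)
d=p0-ax;a0=np.arctan2(d[1],d[0]);r0=np.hypot(*d)
X=np.array([np.cos(th),np.sin(th)]);Y=np.array([np.sin(th),-np.cos(th)])
a1=np.radians(72);N=22
for i in range(1,N+1):
    f=i/N;a=a0+(a1-a0)*f;r=r0+(.045-r0)*min(1,f*2)
    q=ax+r*np.array([np.cos(a),np.sin(a)])-p0
    print(i,(1000*q@X).round(1),(1000*q@Y).round(1),(-(a-a0)).round(3))
```

```text
1 -1.7 -4.0 -0.094
2 -3.7 -7.8 -0.188
3 -6.1 -11.4 -0.282
4 -8.9 -14.7 -0.376
5 -11.9 -17.8 -0.47
6 -15.1 -20.5 -0.564
7 -18.7 -23.0 -0.659
8 -22.4 -25.1 -0.753
9 -26.3 -26.8 -0.847
10 -30.3 -28.1 -0.941
11 -34.4 -29.1 -1.035
12 -38.6 -29.8 -1.129
13 -42.8 -30.0 -1.223
14 -47.1 -29.9 -1.317
15 -51.3 -29.4 -1.411
16 -55.4 -28.5 -1.505
17 -59.4 -27.2 -1.599
18 -63.3 -25.5 -1.693
19 -67.0 -23.5 -1.787
20 -70.5 -21.1 -1.881
21 -73.8 -18.4 -1.976
22 -76.8 -15.4 -2.07
```

Call:
apply_moves --commands '[{"dp":[-1.7,-4.0,0],"yaw":-0.094,"grip":0.1},{"dp":[-3.7,-7.8,0],"yaw":-0.188,"grip":0.1},{"dp":[-6.1,-11.4,0],"yaw":-0.282,"grip":0.1},{"dp":[-8.9,-14.7,0],"yaw":-0.376,"grip":0.1},{"dp":[-11.9,-17.8,0],"yaw":-0.47,"grip":0.1},{"dp":[-15.1,-20.5,0],"yaw":-0.564,"grip":0.1},{"dp":[-18.7,-23.0,0],"yaw":-0.659,"grip":0.1},{"dp":[-22.4,-25.1,0],"yaw":-0.753,"grip":0.1},{"dp":[-26.3,-26.8,0],"yaw":-0.847,"grip":0.1},{"dp":[-30.3,-28.1,0],"yaw":-0.941,"grip":0.1},{"dp":[-34.4,-29.1,0],"yaw":-1.035,"grip":0.1},{"dp":[-34.4,-29.1,0],"yaw":-1.035,"grip":0.1}]'

```text
time_s: 9.48
tcp_pos: [0.5423, -0.0733, 0.1964]
eef_rot: [180.0, -0.0, -6.2]
contact_force: [-1.3, -2.1, 5.2]
gripper_width: 0.0175
```

Run:
```python
import numpy as np
from plant import get_state
s=get_state();print(s["tcp_pos"],s["eef_rot"],s["contact_force"],s["joints"].round(1))
ax=np.array([.4985,-.083]);p0=s["tcp_pos"][:2];th=np.radians(s["eef_rot"][2])
d=p0-ax;a0=np.arctan2(d[1],d[0]);r0=np.hypot(*d);print(r0,np.degrees(a0))
X=np.array([np.cos(th),np.sin(th)]);Y=np.array([np.sin(th),-np.cos(th)])
a1=np.radians(72);N=11
for i in range(1,N+1):
    f=i/N;a=a0+(a1-a0)*f;r=r0+(.045-r0)*min(1,f*2)
    q=ax+r*np.array([np.cos(a),np.sin(a)])-p0
    print(i,(1000*q@X).round(1),(1000*q@Y).round(1),(-(a-a0)).round(3))
```

```text
[ 0.54228214 -0.07327682  0.19640212] [ 1.79977293e+02 -3.91192710e-02 -6.23086960e+00] [-1.26267277 -2.12798035  5.20892098] [ 12.8   9.8 -18.1   0.  -62.   70.9]
0.04484881266044374 12.521090356656972
1 -1.5 -3.9 -0.094
2 -3.4 -7.7 -0.189
3 -5.7 -11.3 -0.283
4 -8.2 -14.7 -0.377
5 -11.1 -17.8 -0.472
6 -14.3 -20.7 -0.566
7 -17.7 -23.2 -0.661
8 -21.3 -25.3 -0.755
9 -25.2 -27.1 -0.849
10 -29.2 -28.6 -0.944
11 -33.3 -29.6 -1.038
```

Call:
apply_moves --commands '[{"dp":[-1.5,-3.9,0],"yaw":-0.094,"grip":0.1},{"dp":[-3.4,-7.7,0],"yaw":-0.189,"grip":0.1},{"dp":[-5.7,-11.3,0],"yaw":-0.283,"grip":0.1},{"dp":[-8.2,-14.7,0],"yaw":-0.377,"grip":0.1},{"dp":[-11.1,-17.8,0],"yaw":-0.472,"grip":0.1},{"dp":[-14.3,-20.7,0],"yaw":-0.566,"grip":0.1},{"dp":[-17.7,-23.2,0],"yaw":-0.661,"grip":0.1},{"dp":[-21.3,-25.3,0],"yaw":-0.755,"grip":0.1},{"dp":[-25.2,-27.1,0],"yaw":-0.849,"grip":0.1},{"dp":[-29.2,-28.6,0],"yaw":-0.944,"grip":0.1},{"dp":[-33.3,-29.6,0],"yaw":-1.038,"grip":0.1},{"dp":[-33.3,-29.6,0],"yaw":-1.038,"grip":0.1}]'

```text
time_s: 10.98
tcp_pos: [0.5116, -0.0414, 0.1964]
eef_rot: [180.0, 0.1, 53.2]
contact_force: [-2.8, -6.1, 5.4]
gripper_width: 0.0176
```

```bash
python3 look.py w5
```

```text
10.975 [ 0.5116 -0.0414  0.1964] [1.7997e+02 1.1000e-01 5.3170e+01] [-2.8 -6.1  5.4]
```

View pics/w5.png

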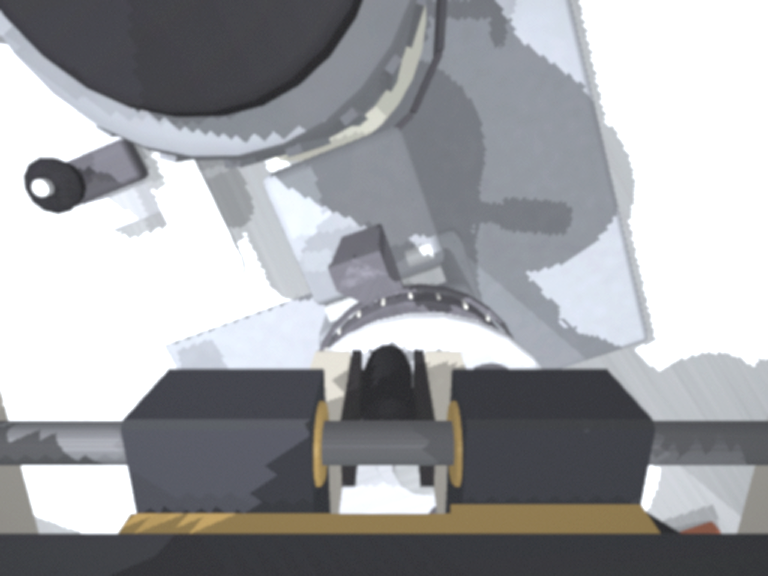

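Call:
apply_moves --commands '[{"dp":[0,0,0],"yaw":0,"grip":0.45},{"dp":[0,0,0],"yaw":0,"grip":0.45},{"dp":[0,0,-40],"yaw":0,"grip":0.45},{"dp":[0,0,-80],"yaw":0,"grip":0.45},{"dp":[-50,0,-130],"yaw":0,"grip":0.45},{"dp":[-70,0,-170],"yaw":0,"grip":0.45},{"dp":[-70,0,-180],"yaw":0,"grip":0.45},{"dp":[-70,0,-180],"yaw":0,"grip":0.45},{"dp":[-70,0,-180],"yaw":0,"grip":0.45}]'

```text
time_s: 12.15
tcp_pos: [0.4702, -0.0957, 0.3741]
eef_rot: [-179.9, 0.1, 53.3]
contact_force: [1.0, 0.0, -0.3]
gripper_width: 0.0398
```

```bash
python3 look.py w6
```

```text
12.15 [ 0.4702 -0.0957  0.3741] [-1.7988e+02  9.0000e-02  5.3250e+01] [ 1.   0.  -0.3]
```

View pics/w6.png

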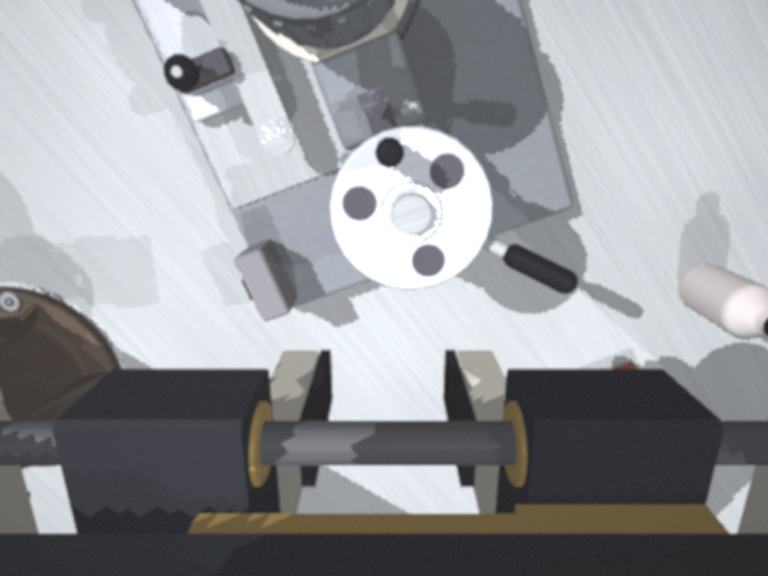

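The handle top is at about (390,152), close to the line from the wheel centre to the pointer tip at about (388,118). I'll measure it in a zoom.

Run:
```python
from h import *
s,c=pickle.load(open("w6.pkl","rb"))
im=c["color"][...,::-1][45:205,210:340]
z=cv2.resize(im,None,fx=5,fy=5,interpolation=cv2.INTER_CUBIC)
z=(255*(z/255.)**0.8).astype(np.uint8)
cv2.imwrite("pics/w6z.png",z[:590])
```

```text
(no output)
```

View pics/w6z.png

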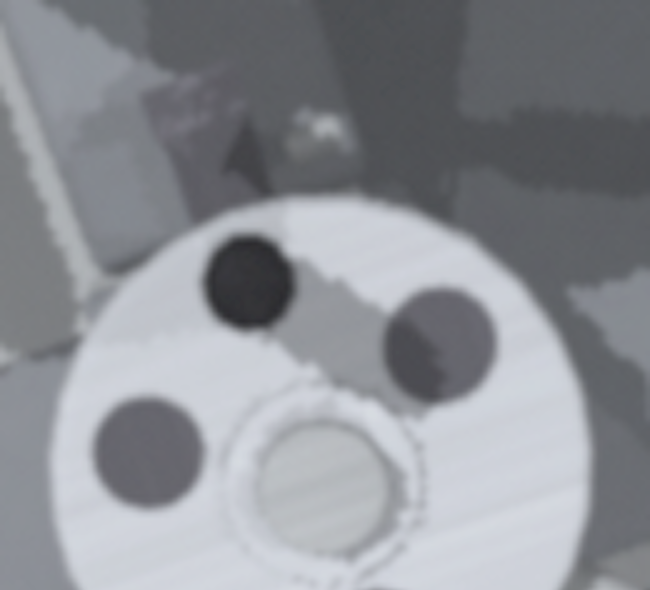

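Run:
```python
from h import *
s,c=pickle.load(open("w6.pkl","rb"))
ax=np.array([.4985,-.083])
def P(r,a,z):a=np.radians(a);return [ax[0]+r*np.cos(a),ax[1]+r*np.sin(a),z]
zz=lambda q:((q-[210,45]+.4)*5).round(1)
pts={"tip":P(.065,72,.181),"b1":P(.0826,78.9,.181),"b2":P(.0826,65.1,.181),"mark":P(.045,72,.228),"axis184":P(0,0,.184),"nut":P(0,0,.193)}
for k,v in pts.items():print(k,zz(proj(c,v,s)[0]))
Z=lambda u,v:(u/5+210-.4,v/5+45-.4)
for n,uv,z in[("handle top",Z(247,284),.228),("nut",Z(323,488),.193)]:
    d=at_z(c,uv,z,s)[:2]-ax;print(n,d+ax,np.hypot(*d),np.degrees(np.arctan2(d[1],d[0])))
im=c["color"][...,::-1][45:130,210:320]
l=cv2.cvtColor(im,cv2.COLOR_BGR2GRAY);l=np.clip((l.astype(float)-30)*2.2,0,255).astype(np.uint8)
cv2.imwrite("pics/w6c.png",cv2.resize(l,None,fx=7,fy=7,interpolation=cv2.INTER_CUBIC))
```

```text
tip [219.2 174.7]
b1 [144. 106.]
b2 [238.7  71.5]
mark [252.1 284.1]
axis184 [319.2 482.9]
nut [321.1 490.2]
handle top [ 0.51168825 -0.03965041] 0.045311334591681775 73.07865540157773
nut [ 0.49906632 -0.08286518] 0.000582149152871838 13.390311861791464
```

View pics/w6c.png

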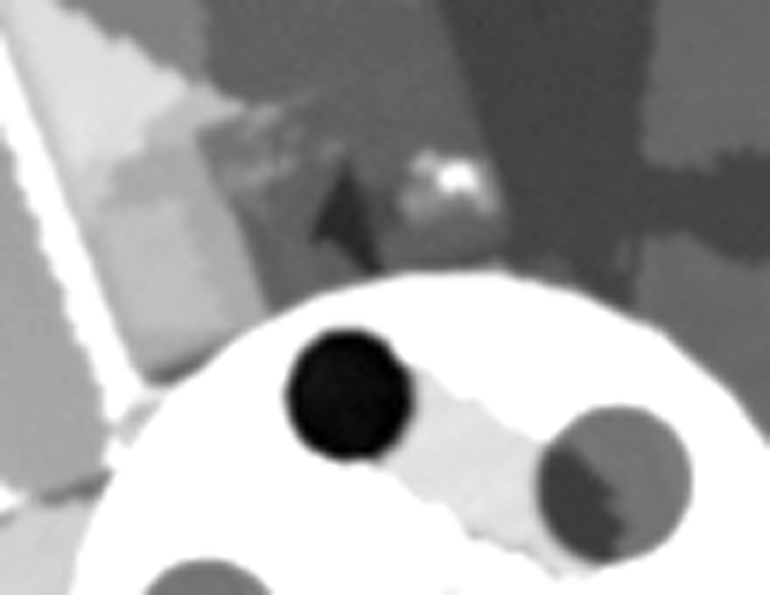

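Run:
```python
from h import *
ax=np.array([.4985,-.083])
out=[]
for f,(x0,y0,x1,y1) in(("w1",(145,95,200,145)),("w5",(205,135,290,212))):
    s,c=pickle.load(open(f+".pkl","rb"))
    l=c["color"][...,::-1][y0:y1,x0:x1]
    k=int(min(400/l.shape[1],560/l.shape[0]))
    l=np.clip(l.astype(float)*1.0-10,0,255).astype(np.uint8)
    l=np.clip((l.astype(float)-l.min())*(1.6),0,255).astype(np.uint8)
    b=cv2.resize(l,None,fx=k,fy=k,interpolation=cv2.INTER_CUBIC);print(f,k,b.shape)
    out.append(cv2.copyMakeBorder(b,0,560-b.shape[0],0,400-b.shape[1],cv2.BORDER_CONSTANT))
    def P(r,a,z):a=np.radians(a);return [ax[0]+r*np.cos(a),ax[1]+r*np.sin(a),z]
    for n,p in(("tip",P(.065,72,.181)),("b1",P(.0826,78.9,.181)),("b2",P(.0826,65.1,.181)),("htop",P(.045,72,.228))):
        print(n,((proj(c,p,s)[0]-[x0,y0]+.5)*k).round())
cv2.imwrite("pics/ptr.png",np.hstack(out))
```

```text
w1 7 (350, 385, 3)
tip [246. 194.]
b1 [142. 267.]
b2 [123. 133.]
htop [317. 224.]
w5 4 (308, 340, 3)
tip [174. 281.]
b1 [ 64. 193.]
b2 [202. 147.]
htop [223. 592.]
```

View pics/ptr.png

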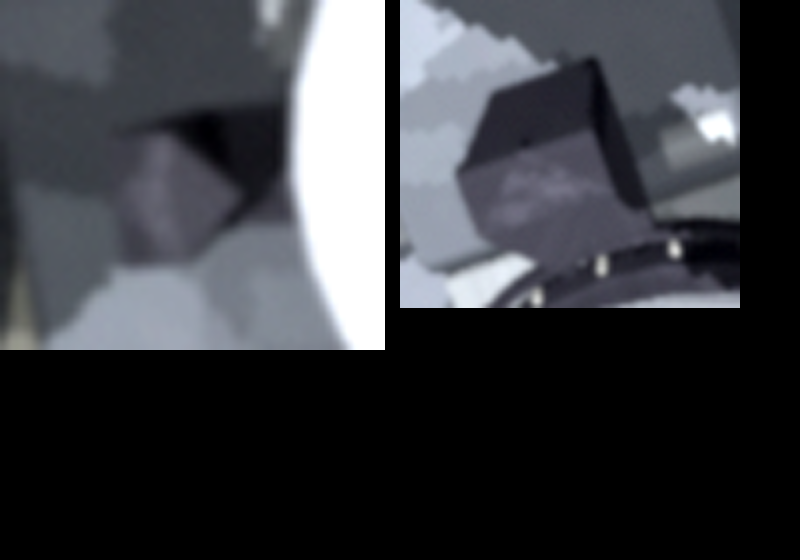

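```bash
cat > wheel.py <<'E'
from h import *
from scipy.optimize import least_squares
def fitwheel(c,s,ax0=(.4985,-.083),z=.184):
    g=cv2.GaussianBlur(cv2.cvtColor(c["color"],cv2.COLOR_RGB2GRAY).astype(np.float32),(0,0),0.7)
    a=np.radians(np.arange(0,360,3));rr=np.arange(.050,.066,.0003);E=[];
    for t in a:
        P=np.c_[ax0[0]+rr*np.cos(t),ax0[1]+rr*np.sin(t),0*rr+z]
        q=proj(c,P,s).astype(np.float32)
        v=cv2.remap(g,q[:,0].copy()[None],q[:,1].copy()[None],cv2.INTER_LINEAR)[0]
        d=-np.gradient(v)
        i=d.argmax()
        if d[i]>2: E.append(q[i])
    E=np.array(E)
    pts=np.array([at_z(c,e,z,s)[:2] for e in E])
    f=lambda p:np.hypot(*(pts-p[:2]).T)-p[2]
    r=least_squares(f,[*ax0,.058],loss="soft_l1",f_scale=.0005)
    return r.x,len(E),np.median(abs(f(r.x)))
def dark(c,s,P,z=.228,rad=12,th=60):
    q=proj(c,[*P,z],s)[0];x,y=q.round().astype(int)
    g=cv2.cvtColor(c["color"],cv2.COLOR_RGB2GRAY)[y-rad:y+rad+1,x-rad:x+rad+1]
    n,l,st,ce=cv2.connectedComponentsWithStats((g<th).astype(np.uint8))
    i=1+st[1:,4].argmax();return ce[i]+[x-rad,y-rad],st[i,4]
if __name__=="__main__":
    for f,P in(("w1",(.5301,-.1152)),("w6",(.5117,-.0397))):
        s,c=pickle.load(open(f+".pkl","rb"))
        w,n,m=fitwheel(c,s);print(f,w,n,m)
        uv,A=dark(c,s,P);d=at_z(c,uv,.228,s)[:2]-w[:2];print("handle",uv,A,np.hypot(*d),np.degrees(np.arctan2(d[1],d[0])))
        if f=="w1":
            for uv in((145+243/7-.5,95+195/7-.5),(145+125/7-.5,95+133/7-.5),(145+118/7-.5,95+262/7-.5)):
                d=at_z(c,uv,.181,s)[:2]-w[:2];print("ptr",np.hypot(*d),np.degrees(np.arctan2(d[1],d[0])))
        else:
            for uv in((210+313/7-.5,45+228/7-.5),):
                d=at_z(c,uv,.181,s)[:2]-w[:2];print("ptr",np.hypot(*d),np.degrees(np.arctan2(d[1],d[0])))
E
python3 wheel.py
```

```text
w1 [ 0.49901297 -0.08300684  0.05661736] 120 0.00018696195393994378
handle [259.78008299  75.79253112] 241 0.04491794351838928 -46.12900645949777
ptr 0.06526716677105956 72.52705521073767
ptr 0.0821282209150688 65.43835229691975
ptr 0.08589854205734906 78.32034271379537
w6 [ 0.49905849 -0.08252173  0.05663942] 120 0.00024303388154997899
handle [259.49361702 101.21276596] 235 0.04469418096821014 72.9877062538851
ptr 0.06634087448214876 71.0347072822704
```

The handle is at 73.0° against the pointer's 71–72.5°, so they agree within about 1°. Next I'll go back to the lever.

Call:
apply_moves --commands '[{"dp":[-15,112,0],"yaw":0.18,"grip":0.5},{"dp":[-15,112,0],"yaw":0.36,"grip":0.5},{"dp":[-15,112,0],"yaw":0.54,"grip":0.5},{"dp":[-15,112,0],"yaw":0.72,"grip":0.5},{"dp":[-15,112,0],"yaw":0.9,"grip":0.5},{"dp":[-15,112,0],"yaw":1.08,"grip":0.5},{"dp":[-15,112,0],"yaw":1.26,"grip":0.5},{"dp":[-15,112,0],"yaw":1.44,"grip":0.5},{"dp":[-15,112,30],"yaw":1.62,"grip":0.5},{"dp":[-15,112,60],"yaw":1.8,"grip":0.5},{"dp":[-15,112,90],"yaw":1.988,"grip":0.5},{"dp":[-15,112,90],"yaw":1.988,"grip":0.5}]'

```text
time_s: 13.7
tcp_pos: [0.5497, -0.1747, 0.2823]
eef_rot: [179.7, 0.2, -60.6]
contact_force: [0.4, -0.1, 0.7]
gripper_width: 0.0436
```

Call:
apply_moves --commands '[{"dp":[0,0,0],"yaw":0,"grip":0.5},{"dp":[0,0,0],"yaw":0,"grip":0.5}]'

```text
time_s: 13.95
tcp_pos: [0.5519, -0.1752, 0.287]
eef_rot: [-179.9, -0.1, -60.5]
contact_force: [-0.3, 0.2, 0.1]
gripper_width: 0.0438
```

```bash
python3 look.py w7
```

```text
13.95 [ 0.5519 -0.1752  0.287 ] [-1.7992e+02 -7.0000e-02 -6.0510e+01] [-0.3  0.2  0.1]
```

View pics/w7.png

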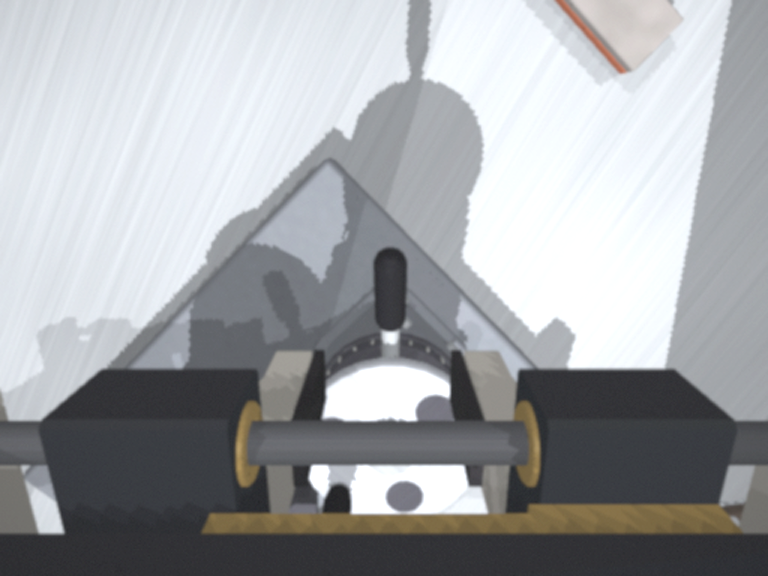

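Call:
apply_moves --commands '[{"dp":[0,0,40],"yaw":0,"grip":0.5},{"dp":[0,0,75],"yaw":0,"grip":0.5},{"dp":[0,0,100],"yaw":0,"grip":0.5},{"dp":[0,0,115],"yaw":0,"grip":0.5},{"dp":[0,0,115],"yaw":0,"grip":0.38},{"dp":[0,0,115],"yaw":0,"grip":0.38}]'

```text
time_s: 14.75
tcp_pos: [0.552, -0.1754, 0.1721]
eef_rot: [-179.9, -0.1, -60.6]
contact_force: [-0.2, 0.1, 0.2]
gripper_width: 0.0344
```

Call:
apply_moves --commands '[{"dp":[-0.5,10.6,0],"yaw":0.1,"grip":0.38},{"dp":[-2.1,21.1,0],"yaw":0.2,"grip":0.38},{"dp":[-4.7,31.3,0],"yaw":0.3,"grip":0.38},{"dp":[-8.4,41.3,0],"yaw":0.4,"grip":0.38},{"dp":[-13,50.8,0],"yaw":0.5,"grip":0.38},{"dp":[-18.5,59.9,0],"yaw":0.6,"grip":0.38},{"dp":[-24.9,68.3,0],"yaw":0.7,"grip":0.38},{"dp":[-32.1,76,0],"yaw":0.8,"grip":0.38},{"dp":[-40.1,83,0],"yaw":0.9,"grip":0.38},{"dp":[-40.1,83,0],"yaw":0.9,"grip":0.38},{"dp":[-40.1,83,0],"yaw":0.9,"grip":0.38}]'

```text
time_s: 16.12
tcp_pos: [0.4597, -0.181, 0.1715]
eef_rot: [-179.9, 0.0, -112.1]
contact_force: [-0.5, -0.1, -0.5]
gripper_width: 0.0336
```

Call:
apply_moves --commands '[{"dp":[0,3,0],"yaw":0.03,"grip":0.38},{"dp":[-0.2,6,0],"yaw":0.055,"grip":0.38},{"dp":[-0.4,9,0],"yaw":0.08,"grip":0.38},{"dp":[-0.4,9,0],"yaw":0.08,"grip":0.38}]'

```text
time_s: 16.62
tcp_pos: [0.4511, -0.1771, 0.1711]
eef_rot: [-180.0, 0.0, -116.8]
contact_force: [2.7, -1.0, 2.6]
gripper_width: 0.0334
```

Call:
apply_moves --commands '[{"dp":[0,1.5,0],"yaw":0.015,"grip":0.38},{"dp":[0,3,0],"yaw":0.03,"grip":0.38},{"dp":[0,3,0],"yaw":0.03,"grip":0.38}]'

```text
time_s: 17.0
tcp_pos: [0.4482, -0.1757, 0.1708]
eef_rot: [-180.0, 0.0, -118.5]
contact_force: [3.7, -1.0, 2.1]
gripper_width: 0.0332
```

Call:
apply_moves --commands '[{"dp":[0,1,0],"yaw":0,"grip":0.38},{"dp":[0,2,0],"yaw":0,"grip":0.38},{"dp":[0,2,0],"yaw":0,"grip":0.38}]'

```text
time_s: 17.38
tcp_pos: [0.4463, -0.1749, 0.1707]
eef_rot: [180.0, -0.0, -118.5]
contact_force: [3.5, -1.3, 2.7]
gripper_width: 0.0333
```

Call:
apply_moves --commands '[{"dp":[0,1,0],"yaw":0,"grip":0.38},{"dp":[0,2,0],"yaw":0,"grip":0.38},{"dp":[0,2,0],"yaw":0,"grip":0.38}]'

```text
time_s: 17.75
tcp_pos: [0.4456, -0.1745, 0.1709]
eef_rot: [-179.9, -0.0, -118.5]
contact_force: [7.1, -6.7, -1.7]
gripper_width: 0.0335
```

Call:
apply_moves --commands '[{"dp":[0,1,0],"yaw":0,"grip":0.38},{"dp":[0,2,0],"yaw":0,"grip":0.38},{"dp":[0,2,0],"yaw":0,"grip":0.38}]'

```text
time_s: 18.12
tcp_pos: [0.4454, -0.1743, 0.1709]
eef_rot: [-179.7, -0.0, -118.5]
contact_force: [13.8, -14.9, -7.7]
gripper_width: 0.0336
```

At 20 N the lever no longer moves, so it is on the dead stop. I'll back off, open, lift, and inspect.

Call:
apply_moves --commands '[{"dp":[0,-5,0],"yaw":0,"grip":0.38},{"dp":[0,-10,0],"yaw":0,"grip":0.45},{"dp":[0,-10,0],"yaw":0,"grip":0.45},{"dp":[0,-10,-50],"yaw":0,"grip":0.45},{"dp":[0,-10,-100],"yaw":0,"grip":0.45},{"dp":[0,-10,-150],"yaw":0,"grip":0.45},{"dp":[0,-10,-200],"yaw":0,"grip":0.45},{"dp":[0,-10,-200],"yaw":0,"grip":0.45}]'

```text
time_s: 19.12
tcp_pos: [0.4528, -0.1779, 0.3746]
eef_rot: [-179.7, 0.1, -118.5]
contact_force: [-0.3, 0.8, -1.3]
gripper_width: 0.0397
```

Run:
```python
from plant import get_state
import numpy as np
s=get_state();p=s["tcp_pos"];th=np.radians(s["eef_rot"][2]);print(p,s["eef_rot"],s["joints"].round(1))
q=np.array([.447,-.080])-p[:2]
print(1000*q@[np.cos(th),np.sin(th)],1000*q@[np.sin(th),-np.cos(th)],"yaw",-(np.radians(-21)-th))
```

```text
[ 0.45279353 -0.17791004  0.37461016] [-1.79662082e+02  1.45083247e-01 -1.18522441e+02] [  1.8  -1.6  -7.5   0.  -83.7 -30.3]
-83.26028694959442 51.84270030779488 yaw -1.7020876868749368
```

Call:
apply_moves --commands '[{"dp":[-83,52,0],"yaw":-0.18,"grip":0.45},{"dp":[-83,52,0],"yaw":-0.36,"grip":0.45},{"dp":[-83,52,0],"yaw":-0.54,"grip":0.45},{"dp":[-83,52,0],"yaw":-0.72,"grip":0.45},{"dp":[-83,52,0],"yaw":-0.9,"grip":0.45},{"dp":[-83,52,0],"yaw":-1.08,"grip":0.45},{"dp":[-83,52,0],"yaw":-1.26,"grip":0.45},{"dp":[-83,52,0],"yaw":-1.44,"grip":0.45},{"dp":[-83,52,0],"yaw":-1.62,"grip":0.45},{"dp":[-83,52,0],"yaw":-1.7,"grip":0.45},{"dp":[-83,52,0],"yaw":-1.7,"grip":0.45},{"dp":[-83,52,0],"yaw":-1.7,"grip":0.45}]'

```text
time_s: 20.62
tcp_pos: [0.4454, -0.0799, 0.3702]
eef_rot: [180.0, 0.1, -21.2]
contact_force: [-0.6, -0.3, 0.2]
gripper_width: 0.039
```

```bash
python3 look.py w8
python3 - <<'E'
from wheel import *
s,c=pickle.load(open("w8.pkl","rb"))
w,n,m=fitwheel(c,s);print(w,n,m)
uv,A=dark(c,s,(.512,-.0398));d=at_z(c,uv,.228,s)[:2]-w[:2];print("handle",uv,A,np.hypot(*d),np.degrees(np.arctan2(d[1],d[0])))
im=c["color"][...,::-1][70:150,130:240]
cv2.imwrite("pics/w8z.png",cv2.resize(cv2.convertScaleAbs(im,alpha=1.5),None,fx=7,fy=7,interpolation=cv2.INTER_CUBIC))
E
```

```text
20.625 [ 0.4454 -0.0799  0.3702] [ 1.7998e+02  6.0000e-02 -2.1240e+01] [-0.6 -0.3  0.2]
[ 0.49886741 -0.08310506  0.05660337] 114 0.00017742194540611503
handle [191.95616438 122.61917808] 365 0.043671590146848065 69.70989585049368
```

View pics/w8.png

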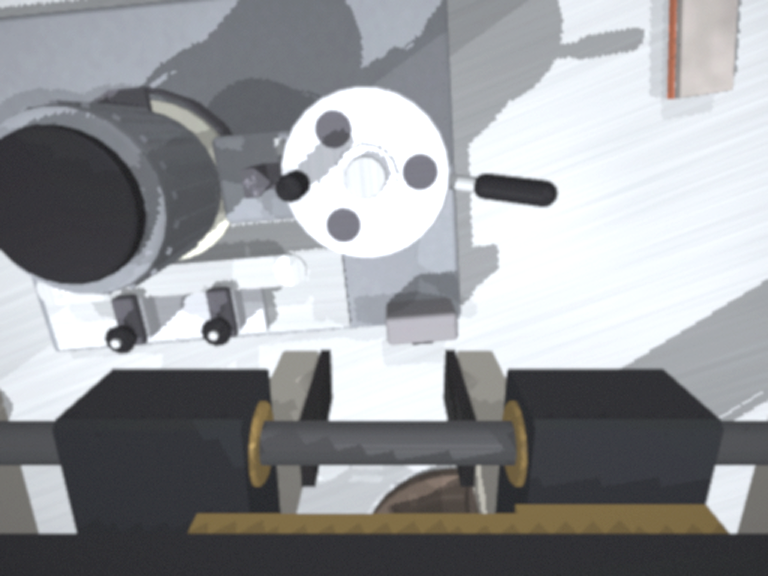

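View pics/w8z.png

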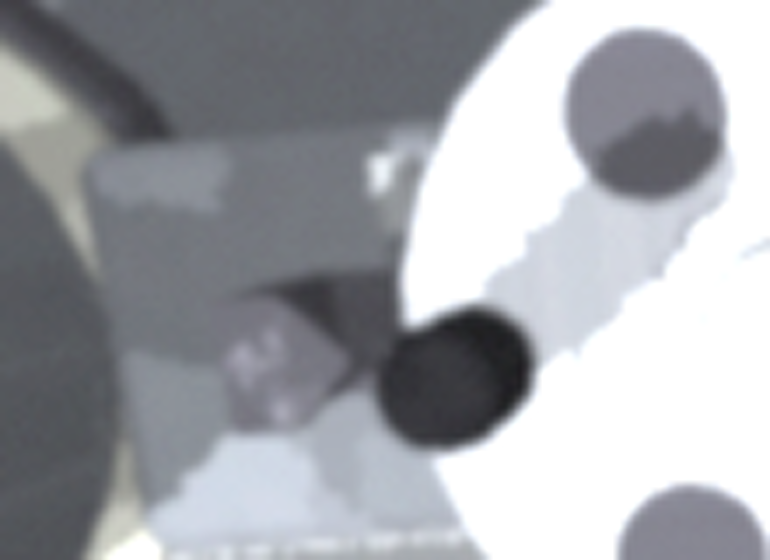

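Run:
```python
from wheel import *
s,c=pickle.load(open("w8.pkl","rb"));w=fitwheel(c,s)[0][:2]
Z=lambda u,v:(u/7+130-.43,v/7+70-.43)
W=lambda u,v:((u+.5)/1.5-.5,(v+.5)/1.5-.5)
for n,uv,z in[("htop",Z(440,380),.228),("tip",Z(352,356),.181),("b1",Z(222,310),.181),("b2",Z(233,420),.181),("lever end",W(556,192),.195),("grip st",W(476,186),.176)]:
    d=at_z(c,uv,z,s)[:2]-w;print(n,np.hypot(*d).round(4),np.degrees(np.arctan2(d[1],d[0])).round(2))
for f in("w1","w8"):
    s,c=pickle.load(open(f+".pkl","rb"));w=fitwheel(c,s)[0][:2]
    g=cv2.cvtColor(c["color"],cv2.COLOR_RGB2GRAY)
    m=np.zeros_like(g);m[110:145,312:380]=(g[110:145,312:380]<70)
    n,l,st,ce=cv2.connectedComponentsWithStats(m);i=1+st[1:,4].argmax()
    d=at_z(c,ce[i],.185,s)[:2]-w;print(f,"lever centroid",st[i,4],np.hypot(*d),np.degrees(np.arctan2(d[1],d[0])))
# rotate-tests of handle: project model cylinder top+bottom for az values, compare silhouette
s,c=pickle.load(open("w8.pkl","rb"));w=fitwheel(c,s)[0][:2]
g=cv2.cvtColor(c["color"],cv2.COLOR_RGB2GRAY).astype(float)
k=8;x0,y0,x1,y1=178,108,212,140
G=cv2.resize(g[y0:y1,x0:x1],None,fx=k,fy=k,interpolation=cv2.INTER_CUBIC)
obs=(G<75)
t=np.linspace(0,2*np.pi,60)
for az in np.arange(67,79,1.):
    h=w+.045*np.array([np.cos(np.radians(az)),np.sin(np.radians(az))])
    P=np.vstack([np.c_[h[0]+.009*np.cos(t),h[1]+.009*np.sin(t),0*t+z] for z in(.187,.228)])
    q=((proj(c,P,s)-[x0,y0]+.5)*k).astype(np.float32)
    hu=cv2.convexHull(q).astype(np.int32);M=np.zeros(G.shape,np.uint8);cv2.fillConvexPoly(M,hu,1)
    print(az,((M>0)&obs).sum()/((M>0)|obs).sum())
```

```text
htop 0.0433 71.16
tip 0.0653 71.9
b1 0.0838 66.69
b2 0.0845 77.56
lever end 0.1276 -115.41
grip st 0.0777 -116.77
w1 lever centroid 776 0.10283660631999145 -114.8726429562757
w8 lever centroid 797 0.10298402985874687 -116.16919364070257
67.0 0.5195415067663098
68.0 0.5486046988817072
69.0 0.5829187830549301
70.0 0.6112520359936985
71.0 0.6266426109435588
72.0 0.6250942989546288
73.0 0.607218005060594
74.0 0.5891493284171715
75.0 0.5700601296301117
76.0 0.5331790319709032
77.0 0.4898847504575357
78.0 0.4485185988765941
```

Run:
```python
from plant import capture,get_state,close_job
from h import *
t=capture("top");s0,d=pickle.load(open("c0.pkl","rb"))
a=np.hstack([d["top"]["color"][130:290,350:450],t["color"][130:290,350:450],d["top"]["color"][180:290,50:150].repeat(1,0)[:160] if 0 else np.vstack([t["color"][180:290,50:150],np.zeros((50,100,3),np.uint8)])])
cv2.imwrite("pics/end.png",cv2.resize(a[...,::-1],None,fx=2.6,fy=2.6))
print(get_state()["contact_force"])
```

```text
[-0.24889949 -0.78232644  0.19604777]
```

View pics/end.png

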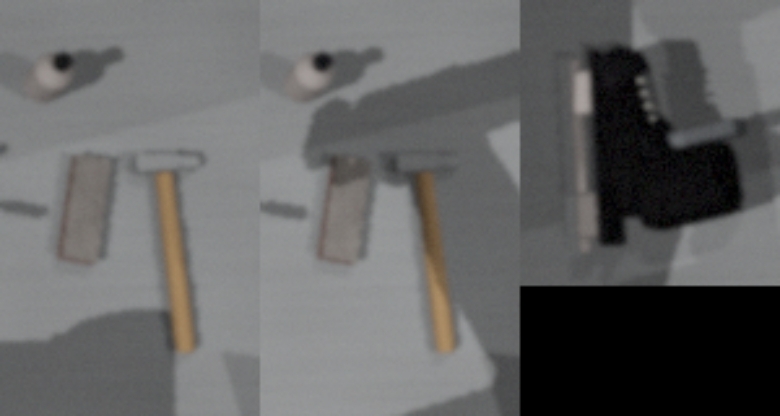

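The bottle, stone and hammer are where they were in the first picture (left and middle panels), and the skate is in its place. I'll hand the job in.

```bash
python3 -c "
from plant import close_job
print(close_job())"
```

```text
the job is handed in; nothing more can be done
None
```

The job is done and handed in at about 21 s of the 54 s allowed. I slackened the lock ring to about 0.94 rad, turned the handwheel about 119° anticlockwise until its handle stood at the pointer, then swung the lever back to its dead stop.

- **Lock ring:** In the last push the lever held still against 20 N. It ended about 1.3° clockwise of where it first stood. I take that to mean it was not quite tight at the start, though it could be measurement error.
- **Handle:** After tightening, the handle read 71–72° against the pointer's 72° (world azimuth). One automatic reading gave 69.7°, which I rejected because it took in the side of the handle. Before tightening, the handle read 73.0° and the pointer 71–72.5°, so alignment is within about 1°.
- **Other objects:** The last top picture shows the bottle, stone and hammer unmoved against the first one. The skate looks in place, but I did not compare it side by side.
- **Robot:** The arm stood clear, touching nothing.

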